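# Index a flat-sided cover in its drilling nest

## Robot

A 6-joint arm with a two-finger parallel gripper is mounted at the origin on a cart in front of the work surface, level with it; the furniture and walls round the work are solid. World frame = base frame: x ahead of the robot, y to its left, z up, the work surface at z = 0. Lengths are in m, angles in rad, forces in N, time in s.
With the tool pointing down it reaches from about 0.275 to 0.75 m from the base axis. Payload 10.2 kg.
Tool frame: the origin (TCP) lies at the centre of the arm's flange, where the gripper is bolted on; the fingertips stand 166 mm ahead of it and the grasp point (between the pads) lies 147 mm ahead of it; z points along the fingers, y is the line along which they close (so a half turn about z gives the same grasp; the last joint's range is limited). The gripper opens to 88 mm and grips with 3 to 60 N. Pads are 18 mm wide; open, the fingers measure 123 mm over their backs; the gripper's body (75 mm by 187 mm) begins 45 mm behind the grasp point.
Start: joints at [-1.377, 0.313, 1.498, -0, 1.331, -0.223], TCP at [0.213, -0.48, 0.405] pointing down, gripper open.
Joint ranges: [-2.94, 2.94], [-0.97, 2.17], [0.19, 2.56], [-1.23, 4.37], [0.02, 3.11], [-2.88, 2.88]. Speed limits (rad/s): [2.39, 2.39, 3.01, 3.14, 3.14, 3.14].

## Interface

Orientations are given as [roll, pitch, yaw] about the fixed x, y, z axes, in that order (R = Rz(yaw) Ry(pitch) Rx(roll)).
In Python, from rig import readout, eyes, order gives the robot as it stands.
- The arm moves only by the tool carry_out, never from a script. Its argument "commands" is one flat list of numbers, 7 for each row, row after row: the shift along the tool's x, y, z scaled (see below), then the turn, a rotation vector about the tool's x, y, z scaled (see below), then the closure, from -1 (fully open) to 1 (shut). In form: [dx, dy, dz, wx, wy, wz, claw, dx, dy, dz, wx, wy, wz, claw, ...]. A call has 1 to 12 rows; each row is the pose to reach, as a shift and turn from the pose commanded when the call began, along the tool's axes at that moment, turning the shorter way round; what a row does not reach only later rows make up. The controller multiplies each number of a shift by 0.25 m and each number of a turn by 360 degrees. A row lasts 1/10 s, in which the tool goes at most 50 mm and 8.59 degrees, less where a joint would pass 70% of its speed; a pose out of reach is approached as far as the arm can. A call with a number of a shift or a turn outside -1 to 1 is refused whole. A call with a gripper value outside its range is refused whole. The fingers move at their own pace and stop on an object; "force" is the grip in N (left out, the last holds). Time passes only in rows, so rows that repeat a pose let the fingers close. It gives the time, the measured TCP pose, the force, the opening and the grip force at its end, in the units of the state.
- readout.sense(): the state, without advancing time (a new reading comes with each control period).
- eyes.snapshot(name): name is "side" or "top" or "wrist"; returns a dict with "frame" (400x640x3 uint8, red, green, blue), "depth" (400x640 float32, m along the optical axis (not along the pixel's ray), 0 where there is no reading), "vfov" (degrees; the focal length in pixels is half the picture's height over the tangent of half this angle, whatever the lens; pixels are square), "cx", "cy" (the principal point, pixels), "k1" (the pictures are not rectified: a ray, as slopes to the right and down, at radius r is drawn at 1 + k1 r^2 times it, then the intrinsics apply), "position" and "orientation" of the camera in the world; the wrist camera has in their place "tool_from_camera" (4x4, takes a point from camera to tool coordinates, whose origin is the TCP and whose axes are the flange's). Camera axes: x right, y up, looking along -z (the intrinsics and any distortion apply to the point x, -y, -z); pixel columns grow to the right and rows downward; lengths in m; the calibration is good to about 2 mm. A picture is of the moment at which its call begins: read the wrist's pose just before it.
- order.finish_job(): hands the job in; it is judged then, once.
The state is a dict: "time_s": time; "qpos": joint angles; "dq": joint speeds; "joint_torque": joint torques, N m; "tool_pos": TCP position; "ee_rot": TCP orientation; "force": force on the tool from outside, world axes, zero at the start; "moment": the same for the moment, N m; "grip_width": finger opening in m; "finger_force": force on a finger pad.
Only numpy, scipy, OpenCV 4.12 (cv2) and the standard library are available. Lean on these libraries where they do the work, as an engineer would, in place of code of your own. Each camera call takes 0.05 s, during which the arm holds its last target. There are 200 camera calls.

## Task

Get the steel cover with the flat side ready for drilling: lay it down in the round nest, where the two finger cut-outs let your fingers in beside it, so that it presses the sprung alignment bar down, and let go of it. Then turn it where it lies with a fingertip against its boss, until its flat comes to the bar and the bar rises fully along the flat. Do not disturb the round cover, the two spanners or the side cutters.

Things in the scene. Friction and masses are not known exactly. Their poses are not given: they have to be found in the camera images.
- cover_mid (a point): Steel cover: disc 88 mm across, 12 mm thick, 0.34 to 0.55 kg, with one deep flat cut off its edge (78 mm long, 20 mm from the disc's axis; 64 mm from the flat to the rim opposite, the width to grip it by). Point: on the disc's axis, half-way up the thickness; +x square out through the flat, +z up out of the face with the boss.
- cover_boss (a point): The cover's boss: round stub 19 mm in diameter, 10 mm high on the top face, its centre 28 mm from the disc's axis on the side away from the flat. Point: the boss's centre, half-way up (5 mm above the face). Axes as the cover's. A few newtons against it turn a seated cover.
- nest_floor (a point): Fixed nest of slippery pale plastic on a dark 138 mm square base: round pocket 90 mm wide, 12 mm deep, bevelled mouth; pocket floor 10 mm above the bench, wall tops 22 mm, level with a seated cover's face. Two opposite cut-outs, 40 mm wide and open down to the floor, let the fingers in. Point: centre of the pocket floor; +x to the alignment bar, +y and -y to the cut-outs, +z up.
- bar_face (a point): Alignment bar: steel, 52 x 12 mm, standing 8 mm out of the pocket floor inside the pocket, its long face 21.2 mm from the pocket's centre. A cover lying over it presses it flush; it springs up by itself once the cover's flat faces it within about 3 degrees, and then stops the cover turning. Point: middle of that face's top edge; +x away from the centre.
- index_bar (a joint): How far the alignment bar is pushed down against its weak spring (about 1 N): 0 = fully risen (8 mm above the pocket floor), 0.008 m = flush with the floor, under the cover.
- round_mid (a point): A bystander: round steel cover without flat or boss, 70 mm in diameter, 12 mm thick, lying near the other; the point is its centre, half-way up.
- spanner_small_mid (a point): A bystander: steel combination spanner, 146 mm long, 5 mm thick, lying between the covers and the nest; the point is its centre.
- cutters_mid (a point): A bystander: side cutters with blue handles, 166 mm long, at the front edge of the bench before the nest; the point is their centre.
- spanner_large_mid (a point): A bystander: steel combination spanner, 173 mm long, 6 mm thick, lying along the front edge of the bench; the point is its centre.
There are look-alikes about, which are no part of the job. What is shaped like the part that bears cover_mid but black is not meant.

How it is judged:
On the way:
1. the cover lies flat in the pocket, let go, with the alignment bar held down under it (horizontal distance between cover_mid and nest_floor below 0.004 m and z of cover_mid in the frame of nest_floor below 0.0085 m and angle between cover_mid's own z axis and vertical below 0.05 rad and value of joint index_bar above 0.005 m and contact force between the fingers and anything else below 0.2 N), for 0.2 s.
At the end, for the whole second after the job is handed in: The flat-sided cover lies at rest on the pocket floor (within 4 mm of the pocket's centre, within 2.5 mm of the floor, level within 0.05 rad), its flat facing the alignment bar within 0.1 rad, and the bar has risen along the flat to within 1.5 mm of its full height (horizontal distance between cover_mid and nest_floor below 0.004 m and z of cover_mid in the frame of nest_floor below 0.0085 m and angle between cover_mid's own z axis and vertical below 0.05 rad and angle between the x axis of cover_mid and the x axis of nest_floor, either way round below 0.1 rad and x of cover_boss in the frame of nest_floor below -0.02 m and value of joint index_bar below 0.0015 m and linear speed of flat_cover below 0.01 m/s); the robot touches nothing.
It fails at once if the round cover, a spanner or the side cutters are moved by more than 20 mm (distance of any of round_mid, spanner_small_mid, spanner_large_mid, cutters_mid from where it was at the start of the episode above 0.02 m).
It also fails if it takes over 58 s, if anything falls off the work surface, if the arm or the gripper's body presses on something with over 40 N, if the wrist force passes 120 N, or if a joint passes its speed limit or range.

## Working session

There is one attempt and no reset: what is moved stays moved. The work goes in short steps, Python scripts to look and compute and a tool call to move; the robot and the scene stay as the last step left them, time stands still between calls to the robot, and variables do not carry over. Pictures are saved under pics/ and viewed, at most 10 in all, crops included, and the job is handed in when it is done.

Besides the shell and the picture viewer there is one more tool, called after "Request:" as a command line: name --argument value ..., lists and objects as JSON in quotes. carry_out: Moves the arm, as the interface text tells. Its arguments: {"type":"object","properties":{"commands":{"type":"array","items":{"type":"number"}},"force":{"type":"number"}},"required":["commands"]}

```bash
mkdir -p pics; cat > h.py <<'E'
import numpy as np, cv2
from scipy.spatial.transform import Rotation as R
from rig import readout, eyes, order
def K(s):
    f=200/np.tan(np.radians(s["vfov"])/2); return f
def pose(s,st=None):
    T=np.eye(4)
    if "tool_from_camera" in s:
        W=np.eye(4); W[:3,:3]=rot(st["ee_rot"]); W[:3,3]=st["tool_pos"]
        return W@np.array(s["tool_from_camera"])
    T[:3,:3]=rot(s["orientation"]); T[:3,3]=s["position"]; return T
def rot(o):
    o=np.array(o,float)
    return o if o.shape==(3,3) else R.from_euler('xyz',o).as_matrix()
def ray(s,uv):
    f=K(s); d=(np.array(uv,float)-[s["cx"],s["cy"]])/f
    u=d.copy()
    for _ in range(20): u=d/(1+s["k1"]*(u@u))
    return np.array([u[0],-u[1],-1])
def onz(s,uv,z,st=None):
    T=pose(s,st); d=T[:3,:3]@ray(s,uv); o=T[:3,3]; return o+d*(z-o[2])/d[2]
def bydepth(s,uv,st=None):
    T=pose(s,st); z=s["depth"][int(uv[1]),int(uv[0])]; return T[:3,3]+T[:3,:3]@ray(s,uv)*z
def proj(s,p,st=None):
    T=pose(s,st); c=T[:3,:3].T@(np.array(p)-T[:3,3]); u=np.array([c[0],-c[1]])/-c[2]
    return u*(1+s["k1"]*(u@u))*K(s)+[s["cx"],s["cy"]]
def save(n,im,crop=None,k=1):
    if crop: x0,y0,x1,y1=crop; im=im[y0:y1,x0:x1]
    im=cv2.resize(im,None,fx=k,fy=k,interpolation=cv2.INTER_CUBIC); cv2.imwrite(f"pics/{n}.png",im[:,:,::-1])
E
python3 - <<'E'
from h import *
st=readout.sense(); print(st)
import pickle
for n in("top","side"):
    s=eyes.snapshot(n); pickle.dump(s,open(n+".pkl","wb")); save(n,s["frame"],k=1.25); print({k:v for k,v in s.items() if k not in("frame","depth")})
E
```

```text
{'time_s': 0.0, 'qpos': array([-1.37741420e+00,  3.13474180e-01,  1.49838184e+00, -4.31164918e-05,
        1.33101828e+00, -2.23417579e-01]), 'dq': array([-1.77718665e-03, -1.73836633e-04,  1.03568996e-03, -2.01963044e-05,
       -1.78902202e-04,  3.00378264e-04]), 'joint_torque': array([-1.37322804e-03, -4.02217484e+01, -2.52272415e+01,  6.93816366e-02,
        3.53366544e-02, -1.18809330e-04]), 'tool_pos': array([ 0.21251152, -0.48004033,  0.40416936]), 'ee_rot': array([-3.14033358e+00, -2.43137172e-04,  4.16809821e-01]), 'force': array([-0.01260828,  0.5663418 ,  0.14100355]), 'moment': array([-0.00661044, -0.08396618, -0.01760789]), 'finger_force': 0.0, 'grip_width': 0.08785552728853843}
{'vfov': 50.98059915235711, 'cx': 321.55768992638275, 'cy': 206.34106085148713, 'k1': -0.10113969623499021, 'position': array([0.42714721, 0.04954735, 1.02157598]), 'orientation': array([ 0.03900073, -0.01322719, -1.58506964])}
{'vfov': 49.933609908314224, 'cx': 323.7371331277443, 'cy': 199.31349340499995, 'k1': -0.04069391325175801, 'position': array([0.36070053, 0.92066312, 0.45584765]), 'orientation': array([ 1.13145772, -0.01359717, -2.99237694])}
```

View pics/top.png

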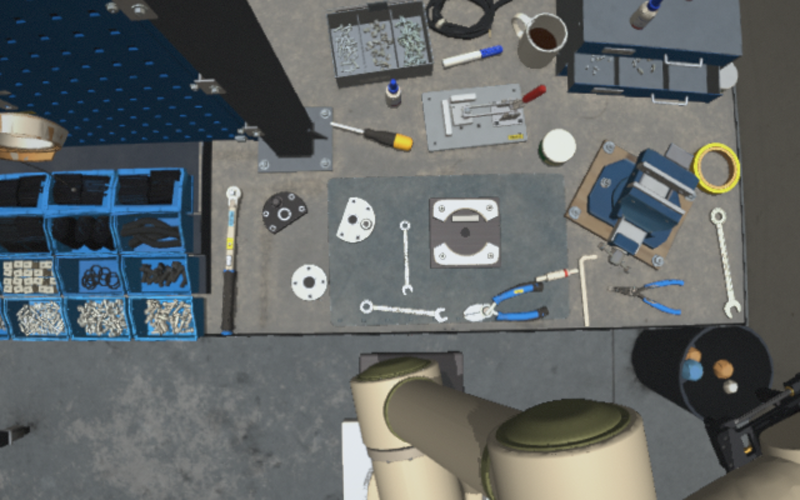

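The top view shows two flat-sided parts at (284,212), which is black, and (355,220), which is light steel with a boss. The steel one fits the description. The round cover is at (310,282) and the nest at (465,232). I'll confirm with an enlarged crop.

```bash
python3 - <<'E'
from h import *
import pickle
s=pickle.load(open("top.pkl","rb")); save("c",s["frame"],(200,130,420,270),3.6)
E
```

```text
(no output)
```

View pics/c.png

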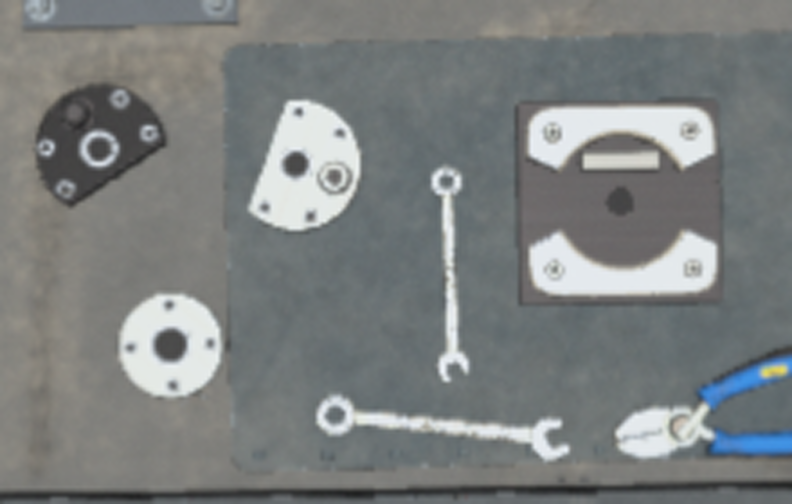

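The crop confirms it. The target is the steel D-shaped cover, axis at crop (296,164), boss (334,178), flat from (290,100) to (249,209). The black look-alike is at (100,148). The nest centre is at crop (620,201), with the bar above it and cut-outs to its left and right.

```bash
python3 - <<'E'
from h import *
import pickle
s=pickle.load(open("top.pkl","rb"))
g=lambda x,y,z: onz(s,(200+x/3.6,130+y/3.6),z)
a=g(296,164,.012); b=g(334,178,.022); f1=g(290,100,.012); f2=g(249,209,.012)
print("axis",a,"boss",b,"flat",f1,f2, np.linalg.norm(f1-f2), np.linalg.norm((b-a)[:2]))
n=g(620,201,.01); bl=g(584,160,.018);br=g(658,160,.018); print("nest",n,"bar",bl,br)
for q in((519,101),(720,106),(721,302),(519,302)): print(g(*q,.01))
d=(a-b)[:2]; print("flat dir deg",np.degrees(np.arctan2(d[1],d[0])))
t=(f1-f2)[:2]; print("flat tangent",np.degrees(np.arctan2(t[1],t[0])))
print("round",g(170,345,.012),"spanner",g(447,180,.005),g(453,365,.005))
print("above-view depth check", bydepth(s,(200+320/3.6,130+140/3.6)))
E
```

```text
axis [0.54208771 0.12960719 0.012     ] boss [0.53125524 0.10365751 0.022     ] flat [0.58542242 0.13326487 0.012     ] [0.51224356 0.16142586 0.012     ] 0.07841037281301791 0.028119893938867834
nest [ 0.51452471 -0.08802627  0.01      ] bar [ 0.54163831 -0.06331602  0.018     ] [ 0.54109771 -0.11309922  0.018     ]
[ 0.5830885 -0.0210138  0.01     ]
[ 0.57839017 -0.15758759  0.01      ]
[ 0.44547225 -0.15515424  0.01      ]
[ 0.44744219 -0.01871991  0.01      ]
flat dir deg 67.34232804935061
flat tangent -21.047928495985
round [0.42186444 0.21522047 0.012     ] spanner [0.5306529  0.02827361 0.005     ] [0.40579899 0.02605021 0.005     ]
above-view depth check [0.55833545 0.11346811 0.00986913]
```

Request:
carry_out --commands '[0.72,-0.55,-0.07,0,0,0,-1,0.72,-0.55,-0.07,0,0,0,-1,0.72,-0.55,-0.07,0,0,0,-1,0.72,-0.55,-0.07,0,0,0,-1,0.72,-0.55,-0.07,0,0,0,-1]'

```text
time_s: 0.6
tool_pos: [0.3223, -0.2787, 0.4225]
ee_rot: [-3.141, -0.0, 0.419]
force: [-1.3, -0.4, -1.0]
grip_width: 0.0885
finger_force: 0.0
```

Request:
carry_out --commands '[0.72,-0.55,0,0,0,0,-1,0.72,-0.55,0,0,0,0,-1,0.72,-0.55,0,0,0,0,-1,0.72,-0.55,0,0,0,0,-1,0.72,-0.55,0,0,0,0,-1]'

```text
time_s: 1.1
tool_pos: [0.4311, -0.0799, 0.4221]
ee_rot: [-3.141, -0.0, 0.419]
force: [0.5, -0.5, -0.4]
grip_width: 0.0881
finger_force: 0.0
```

Request:
carry_out --commands '[0.72,-0.55,0.1,0,0,0.128,-1,0.72,-0.55,0.1,0,0,0.128,-1,0.72,-0.55,0.1,0,0,0.128,-1,0.72,-0.55,0.1,0,0,0.128,-1,0.72,-0.55,0.1,0,0,0.128,-1,0.72,-0.55,0.1,0,0,0.128,-1,0.72,-0.55,0.1,0,0,0.128,-1,0.72,-0.55,0.1,0,0,0.128,-1,0.72,-0.55,0.1,0,0,0.128,-1]'

```text
time_s: 2.0
tool_pos: [0.5391, 0.1148, 0.3974]
ee_rot: [3.142, -0.0, -0.386]
force: [-0.6, -0.5, 0.0]
grip_width: 0.0885
finger_force: 0.0
```

```bash
cat >> h.py <<'E'
def cmd(*targets):
    "targets (x,y,z,yaw deg): scaled commands from the present pose"
    st=readout.sense(); M=rot(st["ee_rot"])
    for x,y,z,yw in targets:
        d=M.T@(np.array([x,y,z])-st["tool_pos"])/.25
        r=(R.from_matrix(M).inv()*R.from_euler('xyz',[np.pi,0,np.radians(yw)])).as_rotvec()/(2*np.pi)
        print(np.round(d,3),np.round(r,4))
E
python3 - <<'E'
from h import *
import pickle
st=readout.sense(); print(st["time_s"],st["tool_pos"],np.degrees(st["ee_rot"]),st["qpos"])
s=eyes.snapshot("wrist"); pickle.dump((s,st),open("w1.pkl","wb")); save("w1",s["frame"],k=1.25)
print(s["tool_from_camera"]); print(proj(s,(.542,.1296,.012),st))
E
```

```text
2.0 [0.53906128 0.11481546 0.39744814] [ 1.79996124e+02 -9.43871524e-03 -2.20989223e+01] [-2.73585572e-03  3.75965083e-01  1.42914040e+00 -1.27808564e-04
  1.33635965e+00  1.95378911e+00]
[[ 1.30083012e-03  9.66471982e-01  2.56768800e-01  6.44519192e-02]
 [ 9.99998922e-01 -1.43227953e-03  3.24919988e-04 -5.28135393e-04]
 [ 6.81790760e-04  2.56768101e-01 -9.66472802e-01  1.90818279e-02]
 [ 0.00000000e+00  0.00000000e+00  0.00000000e+00  1.00000000e+00]]
[305.32676282 180.26990641]
```

View pics/w1.png

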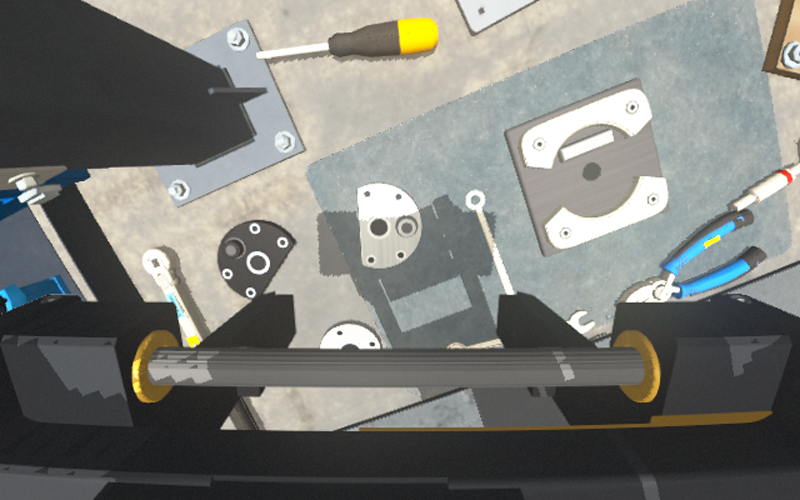

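The wrist view shows the cover axis at (380,227), the boss at (407,227) and the flat to the left, nearly square to the closing line. The nest hole is at (592,171). The pillar's base plate has corners at (303,150) and (177,206).

```bash
python3 - <<'E'
from h import *
import pickle
s,st=pickle.load(open("w1.pkl","rb")); g=lambda x,y,z: onz(s,(x/1.25,y/1.25),z,st)
print("axis",g(380,227,.012),"boss",g(407,227,.022),"flat",g(358,188,.012),g(360,267,.012))
print("nest",g(592,171,.01),"bar",g(558,155,.018),g(611,133,.018),"plate",g(303,150,.008),g(177,206,.008))
print("pillar foot",g(254,140,.01),g(198,165,.01))
t=(g(358,188,.012)-g(360,267,.012)); print(np.degrees(np.arctan2(t[1],t[0])))
cmd((.5375,.1185,.25,-22),(.5375,.1185,.170,-22))
E
```

```text
axis [0.54104815 0.1318245  0.012     ] boss [0.53260375 0.10592243 0.022     ] flat [0.58552844 0.13694385 0.012     ] [0.50963948 0.16765188 0.012     ]
nest [ 0.51422025 -0.0861272   0.01      ] bar [ 0.54304857 -0.05492542  0.018     ] [ 0.54402058 -0.10897358  0.018     ] plate [0.63975658 0.17283155 0.008     ] [0.63982689 0.31810712 0.008     ]
pillar foot [0.66650042 0.2127782  0.01      ] [0.66705391 0.27604955 0.01      ]
-22.030433272748063
[-0.012 -0.011  0.59 ] [-0.     -0.0001 -0.0004]
[-0.012 -0.011  0.91 ] [-0.     -0.0001 -0.0004]
```

Request:
carry_out --commands '[-0.015,-0.015,0.59,0,0,0,-1,-0.015,-0.015,0.59,0,0,0,-1,-0.015,-0.015,0.59,0,0,0,-1,-0.015,-0.015,0.75,0,0,0,-1,-0.015,-0.015,0.85,0,0,0,-1,-0.015,-0.015,0.91,0,0,0,-1,-0.015,-0.015,0.91,0,0,0,-1,-0.015,-0.015,0.91,0,0,0,-1]' --force 25

```text
time_s: 2.85
tool_pos: [0.5374, 0.1201, 0.1705]
ee_rot: [-3.141, -0.001, -0.387]
force: [0.6, 0.8, 1.0]
grip_width: 0.0884
finger_force: 0.0
```

Request:
carry_out --commands '[0,0,0,0,0,0,1,0,0,0,0,0,0,1,0,0,0,0,0,0,1,0,0,0,0,0,0,1,0,0,0,0,0,0,1,0,0,0,0,0,0,1,0,0,0,0,0,0,1,0,0,0,0,0,0,1]' --force 25

```text
time_s: 3.65
tool_pos: [0.5374, 0.1207, 0.1703]
ee_rot: [-3.141, -0.001, -0.387]
force: [-1.3, -1.2, 5.3]
grip_width: 0.0634
finger_force: 25.0
```

Request:
carry_out --commands '[0,0,-0.2,0,0,0,1,0,0,-0.4,0,0,0,1,0,0,-0.4,0,0,0,1]'

```text
time_s: 3.95
tool_pos: [0.5383, 0.1208, 0.2752]
ee_rot: [-3.138, -0.009, -0.387]
force: [0.8, 0.0, -4.5]
grip_width: 0.0632
finger_force: 24.9
```

```bash
python3 - <<'E'
from h import *
st=readout.sense(); print(st["grip_width"],st["finger_force"],st["tool_pos"])
cmd((.5142,-.0986,.27,-1))
E
```

```text
0.06322241098496227 24.94575431344856 [0.53827214 0.1207636  0.27524678]
[0.242 0.849 0.02 ] [-0.0003 -0.0016 -0.0588]
```

Request:
carry_out --commands '[0.06,0.21,0.01,0,0,-0.015,1,0.12,0.38,0.01,0,0,-0.03,1,0.18,0.55,0.01,0,0,-0.045,1,0.24,0.72,0.01,0,0,-0.0588,1,0.242,0.849,0.01,0,0,-0.0588,1,0.242,0.849,0.01,0,0,-0.0588,1,0.242,0.849,0.01,0,0,-0.0588,1,0.242,0.849,0.01,0,0,-0.0588,1]'

```text
time_s: 4.75
tool_pos: [0.5131, -0.0979, 0.2664]
ee_rot: [-3.141, 0.001, -0.017]
force: [-0.7, -0.0, -4.0]
grip_width: 0.0633
finger_force: 24.9
```

```bash
python3 - <<'E'
from h import *
import pickle
st=readout.sense(); print(st["tool_pos"],np.degrees(st["ee_rot"]))
s=eyes.snapshot("wrist"); pickle.dump((s,st),open("w2.pkl","wb")); save("w2",s["frame"],k=1.25)
t=eyes.snapshot("side"); pickle.dump(t,open("s2.pkl","wb"))
p=proj(t,(.514,-.087,.05)); print(p)
E
```

```text
[ 0.5130571  -0.09793238  0.2664007 ] [-1.79953722e+02  7.79555763e-02 -9.88486520e-01]
[320.86924892 173.31753165]
```

View pics/w2.png

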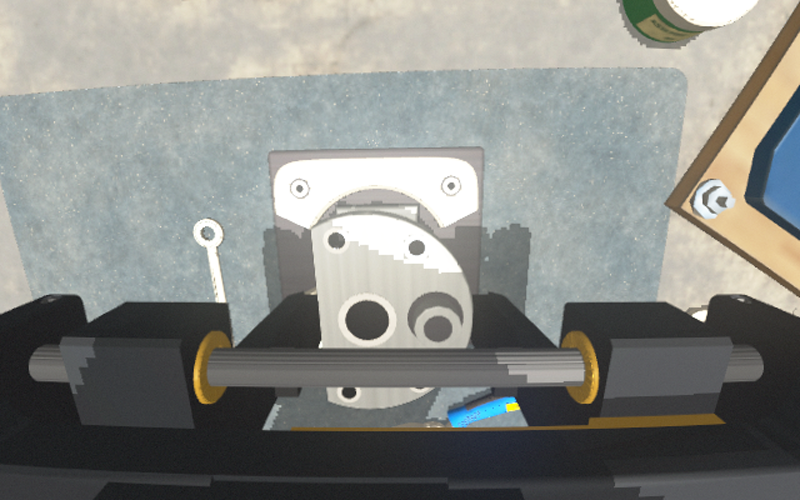

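```bash
python3 - <<'E'
from h import *
import pickle
s,st=pickle.load(open("w2.pkl","rb")); g=lambda x,y,z: onz(s,(x/1.25,y/1.25),z,st)
zt=st["tool_pos"][2]-.1583
a=g(366,320,zt);b=g(436,322,zt+.01); print("axis",a,"boss",b,np.linalg.norm((b-a)[:2]),np.degrees(np.arctan2(*(a-b)[1::-1])))
f=[g(313,228,zt),g(320,345,zt)]; t=f[0]-f[1]; print("flat",f,np.degrees(np.arctan2(t[1],t[0])))
print("rel tool",rot(st["ee_rot"]).T@(a-st["tool_pos"]))
print("screws w",g(299,187,.022),g(451,186,.022))
tp=pickle.load(open("top.pkl","rb")); q=[onz(tp,(200+x/3.6,130+y/3.6),.022) for x,y in((552,132),(690,130),(693,269),(554,269))]
print("screws top",q,np.mean(q,0))
s1,t1=pickle.load(open("w1.pkl","rb"));q=[onz(s1,(x/1.25,y/1.25),.022,t1) for x,y in((540,144),(632,107),(653,199),(565,233))]
print("w1",q,np.mean(q,0))
E
```

```text
axis [ 0.51241097 -0.0846085   0.1081007 ] boss [ 0.51584897 -0.11255589  0.1181007 ] 0.028158060158863206 97.01311685964166
flat [array([ 0.5515104 , -0.06546355,  0.1081007 ]), array([ 0.5010707 , -0.06460391,  0.1081007 ])] -0.9763935776062052
rel tool [-0.00066051 -0.01318288  0.15831174]
screws w [ 0.56088427 -0.03845177  0.022     ] [ 0.55993013 -0.13128046  0.022     ]
screws top [array([ 0.56018168, -0.04184133,  0.022     ]), array([ 0.56058871, -0.13445675,  0.022     ]), array([ 0.46750565, -0.13437293,  0.022     ]), array([ 0.4687693 , -0.04152717,  0.022     ])] [ 0.51426133 -0.08804955  0.022     ]
w1 [array([ 0.55973487, -0.0400318 ,  0.022     ]), array([ 0.5602103, -0.1316807,  0.022    ]), array([ 0.46770017, -0.13175223,  0.022     ]), array([ 0.46764729, -0.03912757,  0.022     ])] [ 0.51382316 -0.08564807  0.022     ]
```

```bash
python3 - <<'E'
from h import *
cmd((.5149,-.0987,.197,-1),(.5149,-.0987,.1815,-1))
E
```

```text
[0.007 0.004 0.279] [-0.0001  0.0001  0.0001]
[0.007 0.004 0.341] [-0.0001  0.0001  0.0001]
```

Request:
carry_out --commands '[0.007,0.004,0.12,0,0,0,1,0.007,0.004,0.24,0,0,0,1,0.007,0.004,0.279,0,0,0,1,0.007,0.004,0.279,0,0,0,1,0.007,0.004,0.279,0,0,0,1]'

```text
time_s: 5.35
tool_pos: [0.5153, -0.0996, 0.1985]
ee_rot: [3.141, -0.001, -0.017]
force: [0.8, -0.5, -4.5]
grip_width: 0.0632
finger_force: 24.9
```

```bash
python3 - <<'E'
from h import *
import pickle
st=readout.sense(); print(st["tool_pos"],np.degrees(st["ee_rot"]),st["force"])
s=eyes.snapshot("wrist"); pickle.dump((s,st),open("w3.pkl","wb")); save("w3",s["frame"],(150,100,430,330),2.6)
cmd((.5149,-.0987,.1815,-1))
E
```

```text
[ 0.51526347 -0.09963333  0.19851085] [ 1.79967083e+02 -8.35958180e-02 -9.97748195e-01] [ 0.78841129 -0.47074321 -4.51022373]
[-0.002 -0.004  0.069] [ 0.0001 -0.0003 -0.    ]
```

View pics/w3.png

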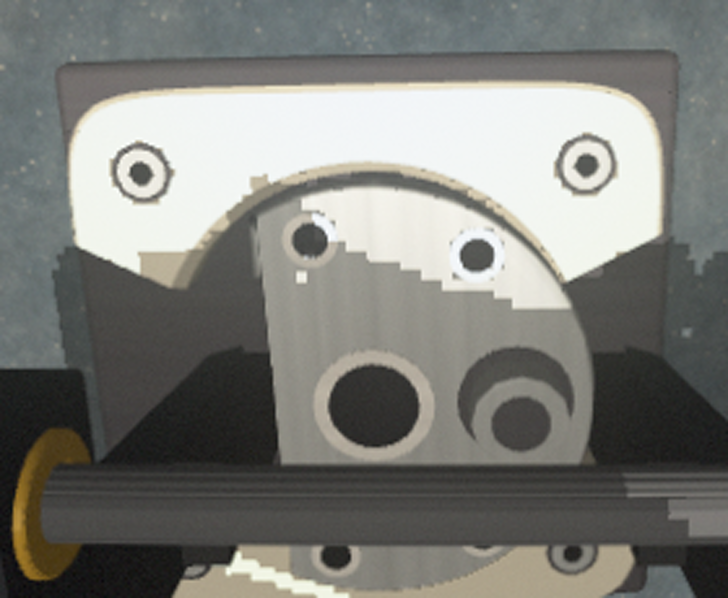

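The cover is right over the pocket. Its hole is at crop (374,406) and the wall screws are at (140,173) and (586,165).

```bash
python3 - <<'E'
from h import *
import pickle
s,st=pickle.load(open("w3.pkl","rb")); g=lambda x,y,z: onz(s,(150+x/2.6,100+y/2.6),z,st)
a=g(374,406,st["tool_pos"][2]-.1583); q=[g(140,173,.022),g(586,165,.022)]
m=np.mean(q,0); print(a,q,"nest",m-[.0463,.0008,0],"diff",m-[.0463,.0008,0]-a)
print(proj(s,(.5149,-.0867,.022),st))
E
```

```text
[ 0.51497764 -0.0870782   0.04021085] [array([ 0.55999003, -0.03828683,  0.022     ]), array([ 0.56005792, -0.13133394,  0.022     ])] nest [ 0.51372398 -0.08561038  0.022     ] diff [-0.00125367  0.00146782 -0.01821085]
[295.54855956 242.76538894]
```

Request:
carry_out --commands '[-0.004,-0.005,0,0,0,0,1,-0.004,-0.005,0.015,0,0,0,1,-0.004,-0.005,0.03,0,0,0,1,-0.004,-0.005,0.035,0,0,0,1,-0.004,-0.005,0.04,0,0,0,1,-0.004,-0.005,0.045,0,0,0,1,-0.004,-0.005,0.045,0,0,0,1]'

```text
time_s: 6.1
tool_pos: [0.5138, -0.0986, 0.1861]
ee_rot: [-3.142, 0.0, -0.018]
force: [0.6, 0.1, -3.4]
grip_width: 0.0633
finger_force: 25.0
```

Request:
carry_out --commands '[0,0,0.006,0,0,0,1,0,0,0.012,0,0,0,1,0,0,0.018,0,0,0,1,0,0,0.02,0,0,0,1,0,0,0.02,0,0,0,1]'

```text
time_s: 6.6
tool_pos: [0.5138, -0.0985, 0.1812]
ee_rot: [-3.142, 0.0, -0.018]
force: [-0.1, -0.6, -3.3]
grip_width: 0.0633
finger_force: 24.9
```

Request:
carry_out --commands '[0,0,0,0,0,0,-0.8,0,0,0,0,0,0,-0.8,0,0,0,0,0,0,-0.8,0,0,0,0,0,0,-0.8,0,0,0,0,0,0,-0.8,0,0,-0.1,0,0,0,-0.8,0,0,-0.25,0,0,0,-0.8,0,0,-0.4,0,0,0,-0.8,0,0,-0.5,0,0,0,-0.8,0,0,-0.5,0,0,0,-0.8,0,0,-0.5,0,0,0,-0.8]'

```text
time_s: 7.7
tool_pos: [0.5136, -0.0984, 0.3058]
ee_rot: [-3.142, 0.0, -0.018]
force: [-0.1, 0.4, -0.1]
grip_width: 0.0794
finger_force: 0.0
```

```bash
python3 - <<'E'
from h import *
import pickle
st=readout.sense(); print(st["tool_pos"],st["qpos"],st["force"],st["grip_width"])
s=eyes.snapshot("wrist"); pickle.dump((s,st),open("w4.pkl","wb")); save("w4",s["frame"],(150,80,470,330),2.4)
E
```

```text
[ 0.51363835 -0.09844333  0.30580619] [-4.13608060e-01  4.08225077e-01  1.63751040e+00 -3.99642213e-05
  1.09601801e+00  1.17519001e+00] [-0.05417244  0.44292074 -0.0558092 ] 0.07936769278216194
```

View pics/w4.png

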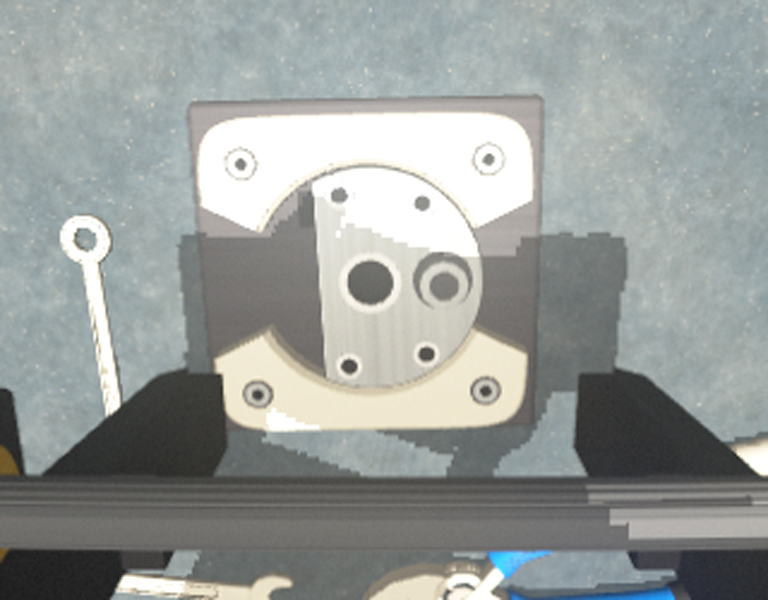

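Seated flat: the hole is at crop (370,283), the boss at (444,285), the flat faces left, and the bar is held under the cover.

```bash
python3 - <<'E'
from h import *
import pickle
s,st=pickle.load(open("w4.pkl","rb")); g=lambda x,y,z: onz(s,(150+x/2.4,80+y/2.4),z,st)
print("axis",g(370,283,.022),"boss",g(444,285,.032),g(443,281,.0225))
q=[g(x,y,.022) for x,y in((240,164),(488,160),(486,390),(257,394))]; print("nest",np.mean(q,0))
cmd((.5133,-.1145,.24,89))
E
```

```text
axis [ 0.51324522 -0.0859436   0.022     ] boss [ 0.51447867 -0.11410195  0.032     ] [ 0.51370123 -0.11428818  0.0225    ]
nest [ 0.51370337 -0.08503648  0.022     ]
[0.001 0.065 0.26 ] [-3.000e-04  1.000e-04 -2.501e-01]
```

Request:
carry_out --commands '[0.003,0.064,0.26,0,0,-0.25,0.3,0.003,0.064,0.26,0,0,-0.25,0.3,0.003,0.064,0.26,0,0,-0.25,0.3,0.003,0.064,0.26,0,0,-0.25,0.3,0.003,0.064,0.26,0,0,-0.25,0.3,0.003,0.064,0.26,0,0,-0.25,0.3,0.003,0.064,0.26,0,0,-0.25,0.3,0.003,0.064,0.26,0,0,-0.25,0.3,0.003,0.064,0.26,0,0,-0.25,0.3,0.003,0.064,0.26,0,0,-0.25,0.3,0.003,0.064,0.26,0,0,-0.25,0.3,0.003,0.064,0.26,0,0,-0.25,0.3]'

```text
time_s: 8.95
tool_pos: [0.514, -0.1144, 0.2397]
ee_rot: [-3.139, -0.001, 1.553]
force: [-0.2, -0.5, 0.5]
grip_width: 0.0309
finger_force: 0.0
```

```bash
python3 - <<'E'
from h import *
st=readout.sense(); print(st["tool_pos"],np.degrees(st["ee_rot"]),st["grip_width"],st["qpos"][5])
cmd((.5138,-.1143,.191,89))
E
```

```text
[ 0.51396771 -0.11441609  0.23973702] [-1.79853507e+02 -6.61650255e-02  8.89944591e+01] 0.030901532929693318 -0.4242018227578564
[ 0.    -0.     0.195] [-0.0004 -0.0002 -0.    ]
```

Request:
carry_out --commands '[0,0,0.1,0,0,0,0.3,0,0,0.16,0,0,0,0.3,0,0,0.195,0,0,0,0.3,0,0,0.195,0,0,0,0.3]'

```text
time_s: 9.35
tool_pos: [0.514, -0.1144, 0.1911]
ee_rot: [-3.139, -0.001, 1.552]
force: [0.0, -0.6, 0.8]
grip_width: 0.0309
finger_force: 0.0
```

```bash
python3 - <<'E'
from h import *
st=readout.sense(); print(st["tool_pos"],st["force"])
T=[]
for k in range(1,16):
    t=np.radians(-91-7*k); T.append((.5137+.028*np.cos(t),-.0863+.028*np.sin(t),.191,89-7*k))
cmd(*T)
E
```

```text
[ 0.51396097 -0.11441621  0.19109235] [ 0.03500246 -0.58241617  0.78852629]
[ 0.001 -0.017  0.   ] [-0.0004 -0.0002  0.0192]
[ 0.004 -0.03   0.   ] [-0.0004 -0.0001  0.0386]
[ 0.008 -0.043  0.   ] [-0.0004 -0.0001  0.058 ]
[ 0.013 -0.056  0.001] [-0.0005 -0.0001  0.0775]
[ 0.021 -0.067  0.001] [-0.0005 -0.0001  0.0969]
[ 0.029 -0.078  0.001] [-0.0005 -0.      0.1164]
[ 0.039 -0.088  0.001] [-0.0005  0.      0.1358]
[ 0.05  -0.096  0.001] [-0.0005  0.      0.1553]
[ 0.061 -0.103  0.001] [-5.000e-04  1.000e-04  1.747e-01]
[ 0.074 -0.108  0.001] [-5.000e-04  1.000e-04  1.942e-01]
[ 0.087 -0.112  0.001] [-5.000e-04  1.000e-04  2.136e-01]
[ 0.101 -0.115  0.001] [-5.00e-04  2.00e-04  2.33e-01]
[ 0.114 -0.115  0.001] [-5.000e-04  2.000e-04  2.525e-01]
[ 0.128 -0.114  0.001] [-5.000e-04  2.000e-04  2.719e-01]
[ 0.141 -0.111  0.001] [-0.0005  0.0003  0.2914]
```

Request:
carry_out --commands '[0.001,-0.016,0,0,0,0.0192,0.3,0.004,-0.03,0,0,0,0.0386,0.3,0.008,-0.043,0,0,0,0.058,0.3,0.013,-0.056,0,0,0,0.0775,0.3,0.021,-0.067,0,0,0,0.0969,0.3,0.029,-0.078,0,0,0,0.1164,0.3,0.039,-0.088,0,0,0,0.1358,0.3,0.05,-0.096,0,0,0,0.1553,0.3,0.061,-0.103,0,0,0,0.1747,0.3,0.074,-0.108,0,0,0,0.1942,0.3,0.087,-0.112,0,0,0,0.2136,0.3,0.087,-0.112,0,0,0,0.2136,0.3]'

```text
time_s: 10.55
tool_pos: [0.4868, -0.0922, 0.1931]
ee_rot: [3.141, -0.001, 0.209]
force: [0.5, 0.0, -0.2]
grip_width: 0.0305
finger_force: 0.0
```

```bash
python3 - <<'E'
from h import *
import pickle
st=readout.sense(); print(st["tool_pos"],np.degrees(st["ee_rot"]),st["force"])
s=eyes.snapshot("top"); pickle.dump(s,open("t5.pkl","wb")); w=eyes.snapshot("wrist")
save("w5",w["frame"],(150,80,470,330),2.4)
T=[]
for k in range(1,14):
    t=np.radians(-168-2*k); T.append((.5137+.028*np.cos(t),-.0863+.028*np.sin(t),.191,12-2*k))
cmd(*T)
E
```

```text
[ 0.48682891 -0.09216674  0.19309326] [ 1.79962498e+02 -4.86672923e-02  1.19921358e+01] [ 0.50225746  0.0222236  -0.17066577]
[-0.002 -0.005  0.007] [ 0.     -0.0001  0.0062]
[-0.001 -0.009  0.007] [ 0.     -0.0001  0.0118]
[-0.001 -0.013  0.007] [ 0.     -0.0001  0.0173]
[-0.001 -0.017  0.007] [ 0.     -0.0001  0.0229]
[ 0.    -0.021  0.007] [ 0.     -0.0001  0.0284]
[ 0.001 -0.025  0.007] [ 0.     -0.0001  0.034 ]
[ 0.002 -0.028  0.007] [ 0.     -0.0001  0.0396]
[ 0.003 -0.032  0.007] [ 0.     -0.0001  0.0451]
[ 0.004 -0.036  0.007] [ 0.     -0.0001  0.0507]
[ 0.005 -0.04   0.007] [ 0.     -0.0001  0.0562]
[ 0.007 -0.043  0.007] [ 0.     -0.0001  0.0618]
[ 0.008 -0.047  0.007] [ 0.     -0.0001  0.0673]
[ 0.01  -0.05   0.007] [ 0.     -0.0001  0.0729]
```

View pics/w5.png

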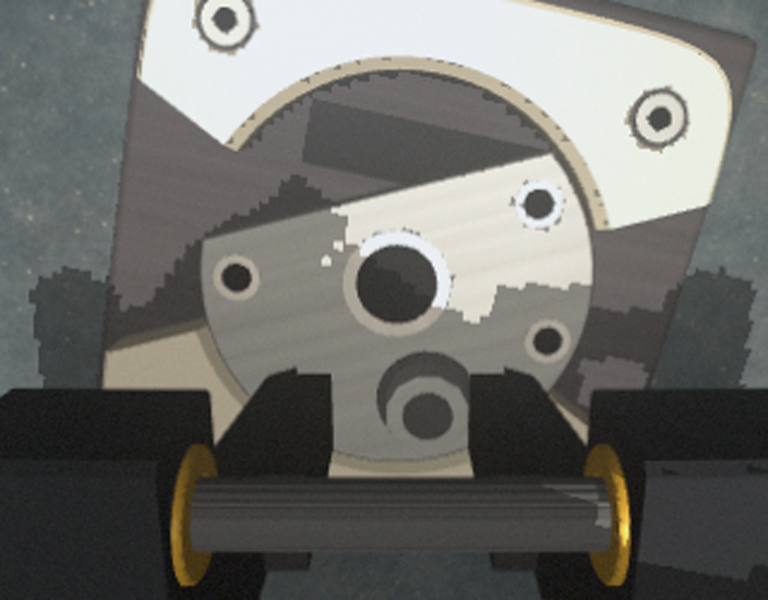

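The cover is turning. Its flat still has about 26° to go to the bar, and the right-hand finger is against the boss.

Request:
carry_out --commands '[-0.001,-0.009,0.006,0,0,0.0118,0.3,-0.001,-0.013,0.006,0,0,0.0173,0.3,-0.001,-0.017,0.006,0,0,0.0229,0.3,0,-0.021,0.006,0,0,0.0284,0.3,0.001,-0.025,0.006,0,0,0.034,0.3,0.002,-0.028,0.006,0,0,0.0396,0.3,0.003,-0.032,0.006,0,0,0.0451,0.3,0.004,-0.036,0.006,0,0,0.0507,0.3,0.005,-0.04,0.006,0,0,0.0562,0.3,0.007,-0.043,0.006,0,0,0.0618,0.3,0.008,-0.047,0.006,0,0,0.0673,0.3,0.008,-0.047,0.006,0,0,0.0673,0.3]'

```text
time_s: 11.85
tool_pos: [0.4863, -0.0806, 0.1912]
ee_rot: [3.141, -0.0, -0.21]
force: [-0.7, -0.1, 0.8]
grip_width: 0.0309
finger_force: 0.5
```

```bash
python3 - <<'E'
from h import *
import pickle
st=readout.sense(); print(st["tool_pos"],np.degrees(st["ee_rot"]),st["force"],st["moment"])
w=eyes.snapshot("wrist"); pickle.dump((w,st),open("w6.pkl","wb"))
save("w6",w["frame"],(150,80,470,330),2.4)
T=[]
for k in range(1,5):
    t=np.radians(-192-2*k); T.append((.5137+.028*np.cos(t),-.0863+.028*np.sin(t),.191,-12-2*k))
cmd(*T)
E
```

```text
[ 0.48628201 -0.08055688  0.19118637] [ 1.79988012e+02 -2.34701093e-02 -1.20538934e+01] [-0.67521385 -0.13039289  0.78418048] [-0.16422772  0.02670005  0.01466332]
[ 0.    -0.004  0.001] [ 0.     -0.0001  0.0055]
[ 0.    -0.008  0.001] [ 0.     -0.0001  0.0111]
[ 0.001 -0.012  0.001] [ 0.     -0.0001  0.0166]
[ 0.001 -0.016  0.001] [ 0.     -0.0001  0.0222]
```

View pics/w6.png

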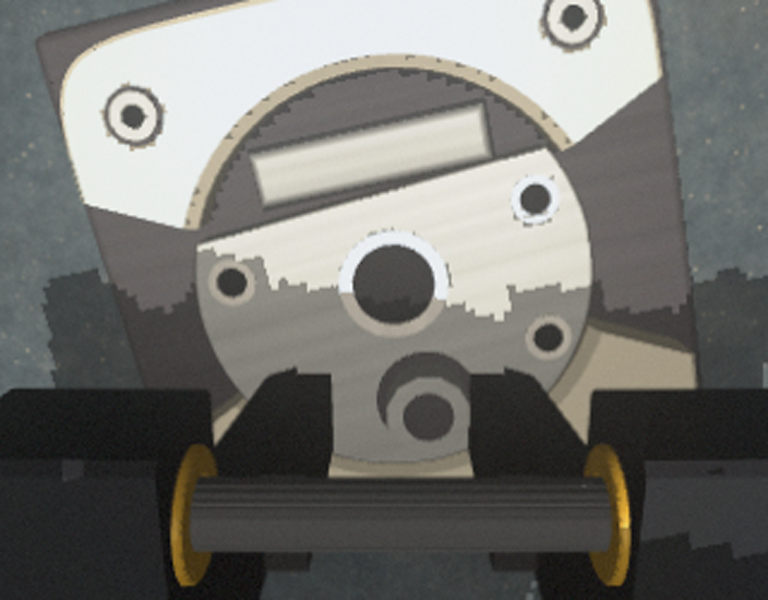

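The flat is now along the bar, which appears raised. I'll check its height by depth, nudge 2° more, then back off to centre.

Request:
carry_out --commands '[0,-0.004,0,0,0,0.0055,0.3,0,-0.008,0,0,0,0.01,0.3,0,-0.008,0,0,0,0.01,0.3,0,0.005,0,0,0,0.0,0.1,0,0.005,0,0,0,0.0,0.1,0,0.005,-0.1,0,0,0,0.1,0,0.005,-0.25,0,0,0,0.1,0,0.005,-0.4,0,0,0,0.1,0,0.005,-0.4,0,0,0,0.1]'

```text
time_s: 12.8
tool_pos: [0.4866, -0.0817, 0.2951]
ee_rot: [3.14, -0.008, -0.212]
force: [0.8, -0.6, -0.2]
grip_width: 0.0396
finger_force: 0.0
```

```bash
python3 - <<'E'
from h import *
st=readout.sense(); print(st["tool_pos"],st["force"],st["time_s"])
w=eyes.snapshot("wrist"); save("w7",w["frame"],(150,60,470,310),2.4)
for dy in(-.015,0,.015):
    for x in(.5135+.0275,.5135,.5135-.01,):
        p=proj(w,(x,-.0863+dy,.018),st); print((x,dy),bydepth(w,p,st)[2].round(4))
p=proj(w,(.5135+.037,-.0863,.01),st); print("floor?",bydepth(w,p,st))
E
```

```text
[ 0.48662374 -0.08171552  0.29512693] [ 0.84514175 -0.57309392 -0.19591774] 12.8
(0.5409999999999999, -0.015) 0.0188
(0.5135, -0.015) 0.0229
(0.5035, -0.015) 0.0231
(0.5409999999999999, 0) 0.0196
(0.5135, 0) 0.0237
(0.5035, 0) 0.0238
(0.5409999999999999, 0.015) 0.0181
(0.5135, 0.015) 0.0241
(0.5035, 0.015) 0.0227
floor? [ 0.55049712 -0.08635112  0.01162447]
```

View pics/w7.png

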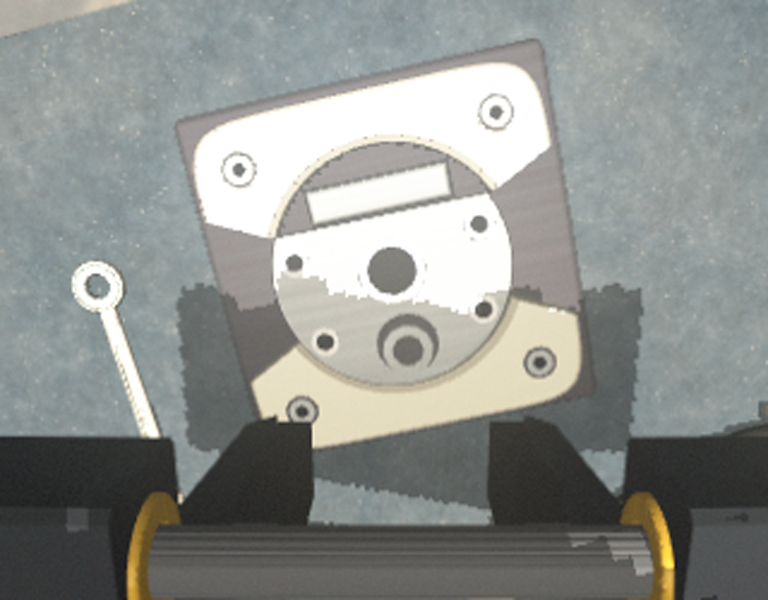

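The bar top reads about 8 mm above the pocket floor, the cover lies level with its flat along the bar, and the gripper is clear. I'm handing in.

```bash
python3 -c "
from rig import order
print(order.finish_job())"
```

```text
the job is handed in; nothing more can be done
None
```

I handed the job in at about 13 s: the steel cover lies level in the nest with its flat along the alignment bar, the bar is up about 8 mm, the gripper is clear, and nothing else was touched; the judge's verdict was not shown.

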